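# Latch the mould clamp shut

## Task

Close the mould clamp with its draw latch: take the wire loop by its yellow tab, lower its end bar into the mouth of the brass keeper on the sliding half and draw it back snug under the lips, let go of it, then press the red lever down past centre until it lies flat and the sliding half is drawn in. Work gently, by feel: force neither the loop nor the lever, and leave the other things on the bench where they are.

Things in the scene. Friction and masses are not known exactly. Their poses are not given: they have to be found in the camera images.
- clamp: Mould clamp screwed to the bench: dark base plate 192 x 84 x 8 mm with an aluminium half that carries the latch and, beyond a 20 mm gap, a sliding half. Origin: underside, below the lever's hinge. x runs from the latch towards the keeper (plate x -92 to 100), y along the hinge, z up. Aluminium tops at z 50.
- lever (a joint): Latch lever's angle (rad): 0 = flat against its stop, handle along clamp -x; grows as the handle rises and swings towards the keeper (1.57 upright, 2.3 at most). Light friction holds it. With the loop hooked, closing it takes up to about 10 N at the handle, mostly between 1.4 and 0.5 rad; dead centre is at about 0.2, from there it goes flat easily.
- handle_end (a point): Middle of the handle's pressing face, 60 mm from the hinge.
- loop: Wire loop of 4 mm steel, 40 mm wide, origin on its pin in the lever; own x runs along it to the end bar 65.6 mm away, y along the bar. It swings about y; friction at its pin holds it up and carries it along when the lever turns, so a bar lying in the mouth but not yet drawn back under the lips is lifted out again by the closing lever. A yellow tab swivels on the middle of the bar.
- loop_bar (a point): Middle of the loop's end bar (4 mm round), on its axis. KEEPER: dark plate (top at clamp z 58) with two brass hooks at y 8 to 14 either side: a post 12 mm long, throat face to +x; lips (z 65 to 69) 5 mm out over it; 7 mm wide mouth; rib 5 mm, top z 69. The bar goes down the mouth (to z 60), then back to -x under the lips; the tab stands between the hooks.
- tab_top (a point): Top of the yellow tab, which swivels on the middle of the loop's bar: 10 mm wide (along the bar), 8 mm thick, top 38 mm above the bar's axis. It stands upright within about 30 degrees. Grip it across its width, fingers clear above the hooks: it then keeps its tilt and the bar pivots in it.
- jaw: Sliding aluminium half, 58 x 64 x 42 mm. Origin in the middle of its top, at clamp x 61, z 50.5 when open; springs hold it there (12 N plus 0.8 N per mm) and the latch draws it 3 to 17 mm towards clamp -x. It carries the keeper.
- tape_roll: Roll of tan tape, 96 mm across, 25 high, lying; origin under its centre.
- red_nippers: Red-handled end nippers lying flat, 155 mm long; origin under the middle.
- flux_cup: Small dark cup, 28 mm across, 17 high; origin under its centre.
- punch_pliers: Bare steel pliers lying flat, 146 mm long; origin under the middle.
- red_tweezers: Tweezers with red grips lying flat, 150 mm long; origin under the middle.
- lever_hinge (a point): Middle of the lever's hinge axis (along clamp y), at clamp x 0, z 64 mm. The loop's pin is on the lever, 20 mm from this axis: at clamp x -19.6, z 60 when the lever is flat, and it turns with the lever (it is on the keeper's side once the lever leans past upright).
- keeper_ways (a point): On the jaw, middle of the places where the keeper's throat may be. The keeper is clamped anywhere along its ways: with the jaw open its throat is at clamp x 47 to 61 mm, the middle of its mouth always 8.5 mm farther (55.5 to 69.5). This is not measured: look, or feel for the mouth with the bar along the flat hook tops.
- handle: Red handle of the lever, 20 mm wide, 7 mm thick, from 30 to 72 mm out from the hinge, with a lip 2 mm higher at its end. Origin on the hinge; own axes equal the clamp's when flat: it lies along -x, its pressing face at z +8.

How it is judged (in metres and radians):
On the way:
1. the loop's bar is down in the mouth or throat of the keeper while the lever is still raised (z of loop_bar in the frame of clamp below 0.0645 m and x of loop_bar in the frame of clamp between 0.0465 and 0.073 m and value of joint lever above 0.4 rad), for 0.2 s.
At the end, for the whole second after the job is handed in: The lever lies flat (within 0.06 rad) and at rest, the loop's bar is in the keeper (below clamp z 66 mm) and the sliding half is drawn in by more than 2 mm (value of joint lever below 0.06 rad and x of jaw in the frame of clamp below 0.059 m and z of loop_bar in the frame of clamp below 0.066 m and angular speed of handle below 0.1 rad/s); the robot touches nothing.
It fails at once if the loop is forced against the keeper or sliding half: over 32 N (contact force between loop and jaw above 32 N).
It fails at once if the red handle is pressed with over 25 N (contact force between any of the fingers, the arm and handle above 25 N).
It fails at once if another thing on the bench is moved by over 30 mm (distance of any of tape_roll, red_nippers, flux_cup, punch_pliers, red_tweezers from where it was at the start of the episode above 0.03 m).
It also fails if it takes over 53 s, if anything falls off the work surface, if the arm or the gripper's body presses on something with over 40 N, if the wrist force passes 120 N, or if a joint passes its speed limit or range.

## Robot

A 6-joint arm with a two-finger parallel gripper is mounted at the origin on a cart in front of the work surface, level with it; the furniture and walls round the work are solid. World frame = base frame: x ahead of the robot, y to its left, z up, the work surface at z = 0. Lengths are in mm, angles in degrees, forces in N, time in s.
With the tool pointing down it reaches from about 350 to 850 mm from the base axis. Payload 8.1 kg.
Tool frame: the origin (TCP) lies midway between the tips of the shut fingers; the grasp point (between the pads) lies 19 mm behind it; z points along the fingers, y is the line along which they close (so a half turn about z gives the same grasp; the last joint's range is limited). The gripper opens to 85 mm and grips with 20 to 120 N. Pads are 22 mm wide; open, the fingers measure 114 mm over their backs; the gripper's body (76 mm by 85 mm) begins 54 mm behind the grasp point. The pads swing forward as they close: fully open they stand 13 mm farther back than shut.
Start: joints at [-74.622, 7.471, 85.268, -0, 87.261, -4.893], TCP at [207.899, -562.835, 231.292] pointing down, gripper open.
Joint ranges: [-169.43, 169.43], [-51.17, 129.36], [1.28, 143.12], [-76.62, 256.62], [0, 156.53], [-152.29, 152.29]. Speed limits (degrees/s): [136.94, 136.94, 159.86, 180, 180, 180].

## Interface

Orientations are given as [roll, pitch, yaw] about the fixed x, y, z axes, in that order (R = Rz(yaw) Ry(pitch) Rx(roll)).
In Python, from bench import r gives the robot as it stands. The module is installed in compiled form; this text tells all that it offers.
- The arm moves only by the tool jog_arm, never from a script. Its argument "rows" is a list of rows, each a list of 2 entries, a list of its own where there are three numbers: the shift along the tool's x, y, z in mm, then the turn, a rotation vector about the tool's x, y, z in rad. A call has 1 to 10 rows; each row is the pose to reach, as a shift and turn from the pose commanded when the call began, along the tool's axes at that moment; what a row does not reach only later rows make up. A row lasts 1/10 s, in which the tool goes at most 50 mm and 8.59 degrees, less where a joint would pass 70% of its speed; a pose out of reach is approached as far as the arm can. A call with a gripper value outside its range is refused whole. "grip" is the finger opening in mm, from 0 to 85.4, set as the call begins (left out, the last holds). The fingers move at their own pace and stop on an object; "force" is the grip in N (left out, the last holds). Time passes only in rows, so rows that repeat a pose let the fingers close. It gives the time, the measured TCP pose, the force, the opening and the grip force at its end, in the units of the state.
- r.sense(): the state, without advancing time (a new reading comes with each control period).
- r.snapshot(name): name is "scene" or "top"; returns (picture, depth): 384x512x3 uint8, blue, green, red; 384x512 float32, mm along the optical axis (not along the pixel's ray), 0 where there is no reading.
- r.camera_params(name): a dict with "fx", "fy", "cx", "cy" (pixels), "dist_coeffs" ([k1, k2, p1, p2, k3] as OpenCV has them; the pictures are not rectified), "pose" (4x4, takes a point from camera to world coordinates). Camera axes: x right, y down, z forward; pixel columns grow to the right and rows downward; lengths in mm; the calibration is good to about 2 mm. A picture is of the moment at which its call begins. camera_params takes no time and is no camera call.
- r.hand_in(): hands the job in; it is judged then, once.
The state is a dict: "time": time; "joint_pos": joint angles; "qd": joint speeds; "joint_efforts": joint torques, N m; "tool_pos": TCP position; "tcp_rot": TCP orientation; "ft_force": force on the tool from outside, world axes, zero at the start; "wrist_torque": the same for the moment, N m; "finger_gap": finger opening in mm; "grip_force": force on a finger pad.
Only numpy, scipy, OpenCV 4.12 (cv2) and the standard library are available. Lean on these libraries where they do the work, as an engineer would, in place of code of your own. Each camera call takes 0.05 s, during which the arm holds its last target. There are 200 camera calls.

## Working session

There is one attempt and no reset: what is moved stays moved. The work goes in short steps, Python scripts to look and compute and a tool call to move; the robot and the scene stay as the last step left them, time stands still between calls to the robot, and variables do not carry over. Pictures are saved under pics/ and viewed, at most 11 in all, crops included, and the job is handed in when it is done.

Besides the shell and the picture viewer there is one more tool, called after ">>>" as name(argument=value, ...), one argument or row to a line, values as JSON. jog_arm: Moves the arm, as the interface text tells. Its arguments: {"type":"object","properties":{"rows":{"type":"array"},"grip":{"type":"number"},"force":{"type":"number"}},"required":["rows"]}

```bash
mkdir -p pics
cat > h.py <<'E'
import numpy as np, cv2
from bench import r
def ray(name,uv):
    p=r.camera_params(name);K=np.array([[p['fx'],0,p['cx']],[0,p['fy'],p['cy']],[0,0,1]])
    n=cv2.undistortPoints(np.array(uv,float).reshape(-1,1,2),K,np.array(p['dist_coeffs'],float)).reshape(-1,2)
    T=np.array(p['pose']);d=np.c_[n,np.ones(len(n))]@T[:3,:3].T
    return T[:3,3],d
def plane(name,uv,z):
    o,d=ray(name,uv);return o+d*((z-o[2])/d[:,2])[:,None]
def dep(name,uv,D):  # depth points
    o,d=ray(name,uv);uv=np.array(uv,int);return o+d*D[uv[:,1],uv[:,0]][:,None]
def proj(name,P):
    p=r.camera_params(name);K=np.array([[p['fx'],0,p['cx']],[0,p['fy'],p['cy']],[0,0,1]])
    T=np.linalg.inv(np.array(p['pose']));rv=cv2.Rodrigues(T[:3,:3])[0]
    return cv2.projectPoints(np.array(P,float).reshape(-1,1,3),rv,T[:3,3],K,np.array(p['dist_coeffs'],float))[0].reshape(-1,2)
E
python3 - <<'E'
from h import *
for n in('scene','top'):
    a,d=r.snapshot(n);cv2.imwrite(f'pics/{n}0.png',a);np.save(n+'0.npy',d);p=r.camera_params(n);print(n,p['fx'],np.round(p['pose'],2).tolist())
s=r.sense();print(s)
E
```

```text
scene 460.67981614936247 [[-0.61, -0.32, 0.72, -429.53], [-0.79, 0.28, -0.55, 781.44], [-0.03, -0.91, -0.42, 693.06], [0.0, 0.0, 0.0, 1.0]]
top 412.1450062986835 [[-0.02, -0.98, 0.19, 304.06], [-1.0, 0.02, -0.01, 34.67], [0.0, -0.19, -0.98, 1539.19], [0.0, 0.0, 0.0, 1.0]]
{'time': 0.1, 'joint_pos': array([-7.46237717e+01,  7.51190782e+00,  8.53240477e+01,  7.27570223e-04,
        8.72602127e+01, -4.89218729e+00]), 'qd': array([ 0.01883564, -0.04963844, -0.15972231,  0.04541903,  0.02900565,
        0.02580818]), 'joint_efforts': array([ 9.57253724e-04, -5.70952249e+01, -5.01941228e+01, -1.79304134e-04,
        8.04205280e-03,  1.45411661e-05]), 'tool_pos': array([ 207.75361811, -562.3576308 ,  230.32790922]), 'tcp_rot': array([-1.79904244e+02, -8.92535938e-03,  2.02683727e+01]), 'ft_force': array([-0.31561555, -0.57405391,  0.84742016]), 'wrist_torque': array([ 0.03277863, -0.00935798,  0.0612657 ]), 'grip_force': 0.0, 'finger_gap': 85.42747900660778}
```

View pics/scene0.png

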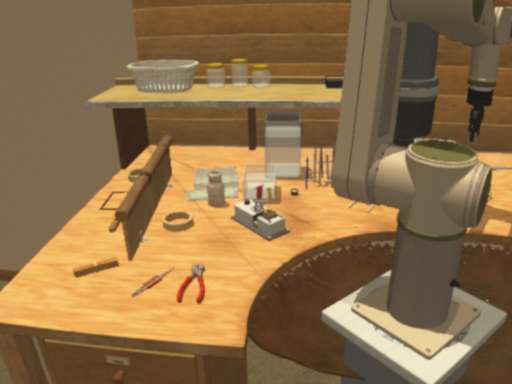

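View pics/top0.png

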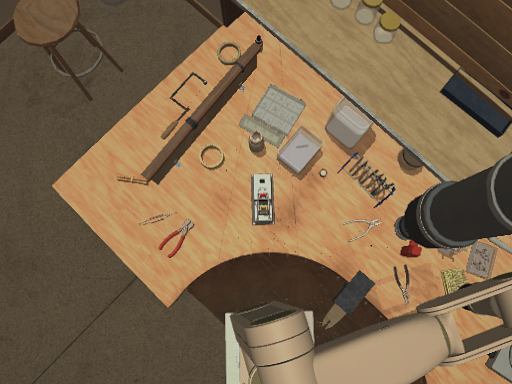

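The clamp is at about (262,200) in the top picture and (262,215) in the scene picture. I'll enlarge both.

Run:
```python
import cv2,numpy as np
a=cv2.imread('pics/scene0.png')[175:245,222:302];b=cv2.imread('pics/top0.png')[165:235,225:305]
cv2.imwrite('pics/c0.png',np.vstack([cv2.resize(np.hstack([a,b]),None,fx=5,fy=5,interpolation=cv2.INTER_CUBIC)]))
```

```text
(no output)
```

View pics/c0.png

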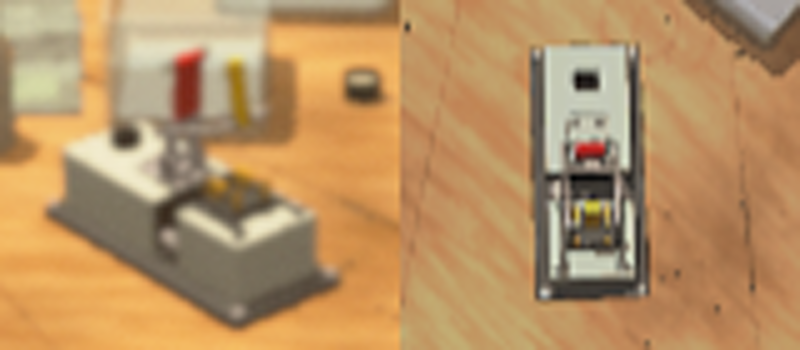

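The left crop (scene) shows the red lever upright with the yellow tab standing over the brass hooks. The right crop (top) shows the keeper end pointing at the robot, so clamp +x is roughly world -x. Next I'll measure the clamp's pose, the tab and the hooks.

Run:
```python
from h import *
for n,(y0,y1,x0,x1) in {'top':(168,232,244,282),'scene':(180,242,228,294)}.items():
    a=cv2.imread(f'pics/{n}0.png');D=np.load(n+'0.npy')
    vv,uu=np.mgrid[y0:y1,x0:x1];uv=np.c_[uu.ravel(),vv.ravel()]
    P=dep(n,uv,D);hsv=cv2.cvtColor(a,cv2.COLOR_BGR2HSV)[uv[:,1],uv[:,0]].astype(int)
    ok=D[uv[:,1],uv[:,0]]>0
    for lab,lo,hi in(('alu',44,55),('plate+',4,55),):
        m=ok&(P[:,2]>lo)&(P[:,2]<hi)&(hsv[:,1]<90)
        R=cv2.minAreaRect(P[m][:,:2].astype(np.float32));print(n,lab,m.sum(),np.round(R[0],1),np.round(R[1],1),round(R[2],1),'z med',np.median(P[m][:,2]).round(1))
    red=((hsv[:,0]<6)|(hsv[:,0]>172))&(hsv[:,1]>150)&(hsv[:,2]>80)
    yel=(hsv[:,0]>20)&(hsv[:,0]<33)&(hsv[:,1]>150)&(hsv[:,2]>80)
    for lab,m in(('red',red),('yel',yel)):
        print(n,lab,m.sum());
        for q,p,h in list(zip(uv[m],P[m],hsv[m])): print(q,np.round(p,0).astype(int),h)
    print(hsv.reshape(y1-y0,x1-x0,3)[20,10])
```

```text
top alu 473 [565.1  16.2] [172.4  63.6] 0.7 z med 49.6
top plate+ 828 [563.4  16.3] [189.7  82.6] 0.8 z med 46.3
top red 12
[261 194] [559  22 134] [  1 208 196]
[262 194] [559  18 137] [  1 203 195]
[263 194] [559  15 133] [  1 203 195]
[264 194] [558  11 138] [  1 203 195]
[265 194] [559   8 134] [  1 179 191]
[260 195] [557  25 130] [  0 171 145]
[261 195] [555  22 139] [  1 205 159]
[262 195] [556  18 134] [  1 202 155]
[263 195] [556  15 131] [  1 203 151]
[264 195] [555  11 135] [  1 207 148]
[265 195] [556   8 132] [  1 192 138]
[261 196] [566  21  55] [  2 156 100]
top yel 8
[262 205] [518  19 149] [ 28 151 172]
[263 205] [520  16 138] [ 27 165 165]
[262 206] [515  19 148] [ 29 166 207]
[263 206] [516  16 140] [ 28 165 206]
[264 206] [515  12 148] [ 29 158 203]
[262 207] [514  19 135] [ 28 168 147]
[263 207] [513  16 139] [ 26 167 147]
[264 207] [513  12 139] [ 26 165 150]
[ 37  33 211]
scene alu 423 [641.6 -35. ] [143.6 360.5] 61.3 z med 51.8
scene plate+ 1409 [651.9 -40.4] [234.7 389.8] 44.7 z med 31.0
scene red 40
[258 186] [558  19 137] [  5 152 226]
[259 186] [555  17 13
[... 1474 characters left out ...]
18
[269 187] [510  16 149] [ 23 159 205]
[268 188] [516  14 144] [ 22 192 173]
[269 188] [511  15 145] [ 22 195 170]
[268 189] [518  13 140] [ 21 196 156]
[269 189] [512  15 142] [ 21 211 157]
[269 190] [512  15 139] [ 21 220 155]
[269 191] [511  15 136] [ 21 220 155]
[269 192] [512  15 132] [ 22 233 154]
[270 192] [508  14 134] [ 21 174 157]
[269 193] [509  17 131] [ 21 224 155]
[269 194] [509  17 127] [ 21 217 156]
[269 195] [510  16 124] [ 22 205 152]
[269 196] [508  17 122] [ 21 201 152]
[270 196] [507  15 122] [ 21 205 153]
[269 197] [506  20 120] [ 21 195 150]
[270 197] [506  15 119] [ 22 217 149]
[270 198] [505  17 116] [ 21 215 148]
[270 199] [507  15 112] [ 21 193 143]
[ 18 142 243]
```

```bash
cat >> h.py <<'E'
c0=np.array([568.3,16.3]);th=np.deg2rad(180.75);ex=np.array([np.cos(th),np.sin(th)]);ey=np.array([-ex[1],ex[0]])
def cl(P): P=np.asarray(P);q=P[...,:2]-c0;return np.stack([q@ex,q@ey,P[...,2]],-1)
E
python3 - <<'E'
from h import *
for n,(y0,y1,x0,x1) in {'top':(198,222,255,272),'scene':(200,225,255,290)}.items():
    a=cv2.imread(f'pics/{n}0.png');D=np.load(n+'0.npy')
    vv,uu=np.mgrid[y0:y1,x0:x1];uv=np.c_[uu.ravel(),vv.ravel()]
    P=cl(dep(n,uv,D));hsv=cv2.cvtColor(a,cv2.COLOR_BGR2HSV)[uv[:,1],uv[:,0]].astype(int)
    Q=cl(plane(n,uv,69))
    m=(hsv[:,0]>14)&(hsv[:,0]<34)&(hsv[:,1]>110)&(P[:,0]>25)&(P[:,0]<85)&(abs(P[:,1])<22)&(P[:,2]<85)&(P[:,2]>50)
    print(n)
    for i in np.where(m)[0]: print(uv[i],np.round(P[i]).astype(int),'pl69',np.round(Q[i,:2]).astype(int),hsv[i])
a=cv2.imread('pics/scene0.png')[196:230,252:296];b=cv2.imread('pics/top0.png')[195:225,248:278]
cv2.imwrite('pics/c1.png',np.hstack([cv2.resize(a,(440,340),interpolation=2),cv2.resize(b,(340,340),interpolation=2)]))
E
```

```text
top
[266 206] [42 12 69] pl69 [42 12] [ 22 117 202]
[259 207] [ 45 -13  71] pl69 [ 44 -13] [ 19 157  94]
[260 207] [ 45 -10  69] pl69 [ 45 -10] [ 25 144 203]
[265 207] [45  8 65] pl69 [45  8] [ 19 119 126]
[266 207] [46 12 70] pl69 [45 12] [ 23 148 201]
[259 208] [ 48 -14  70] pl69 [ 48 -14] [ 19 139  92]
[260 208] [ 47 -10  63] pl69 [ 48 -10] [ 25 135 194]
[262 210] [55 -3 64] pl69 [56 -3] [ 19 116  92]
[263 210] [55  1 61] pl69 [56  1] [ 18 115  93]
[264 210] [54  4 57] pl69 [56  4] [ 18 115  93]
[260 212] [ 62 -10  66] pl69 [ 63 -11] [ 17 120 149]
[266 212] [63 11 68] pl69 [64 11] [ 20 118 140]
[260 213] [ 66 -11  68] pl69 [ 66 -11] [ 18 151 137]
[266 213] [67 11 67] pl69 [67 11] [ 20 149 115]
[260 214] [ 68 -11  53] pl69 [ 70 -11] [ 15 116  77]
scene
[269 208] [42 13 71] pl69 [39 15] [ 18 167 227]
[270 208] [45 14 72] pl69 [41 17] [ 19 173 233]
[271 208] [46 17 71] pl69 [43 20] [ 18 166 234]
[269 209] [42 12 68] pl69 [44 11] [ 19 176 191]
[270 209] [51  9 72] pl69 [46 13] [ 19 190 209]
[271 209] [51 13 71] pl69 [48 15] [ 18 183 222]
[272 209] [53 15 71] pl69 [50 17] [ 18 170 228]
[... 2095 characters left out ...]
4]
[275 213] [65 16 62] pl69 [75  7] [ 18 137 138]
[264 214] [ 48 -12  62] pl69 [ 59 -21] [ 17 131 111]
[265 214] [48 -9 61] pl69 [ 61 -19] [ 17 141 112]
[266 214] [52 -8 62] pl69 [ 63 -17] [ 17 126 107]
[267 214] [53 -5 61] pl69 [ 65 -15] [ 18 111 106]
[268 214] [57 -4 62] pl69 [ 67 -12] [ 18 138 120]
[269 214] [67 -9 68] pl69 [ 68 -10] [ 18 150 131]
[270 214] [69 -6 68] pl69 [70 -8] [ 17 116 123]
[274 214] [68  9 62] pl69 [78  1] [ 18 120 106]
[275 214] [66 15 59] pl69 [80  3] [ 18 117 111]
[268 215] [60 -7 61] pl69 [ 71 -16] [ 18 131 115]
[269 215] [ 70 -12  67] pl69 [ 73 -14] [ 18 148 121]
[268 216] [62 -9 59] pl69 [ 76 -20] [ 18 114 105]
[269 216] [66 -8 61] pl69 [ 78 -18] [ 18 141 107]
```

View pics/c1.png

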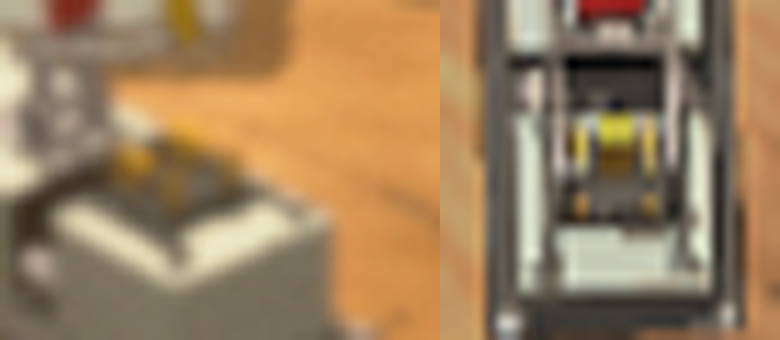

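The throat is near clamp x 49.5, so the mouth centre is about 58. The bar is at about x 58, z 110, and the tab top at world (515, 15.6, 148). I'll approach above the tab.

```bash
cat >> h.py <<'E'
from scipy.spatial.transform import Rotation as Ro
def go(x,y,z,yaw=0.75,pitch=0,roll=180):
    s=r.sense();R=Ro.from_euler('xyz',s['tcp_rot'],degrees=True);T=Ro.from_euler('xyz',[roll,pitch,yaw],degrees=True)
    print('shift',np.round(R.inv().apply(np.array([x,y,z])-s['tool_pos']),1),'turn',np.round((R.inv()*T).as_rotvec(),4))
E
python3 -c "
from h import *
go(514.5,15.6,215)"
```

```text
shift [ 488.  -435.9   16.1] turn [-1.700e-03  1.000e-04  3.407e-01]
```

>>> jog_arm(
  rows=[
    [[488,-436,16],[-0.0017,0,0.3407]],
    [[488,-436,16],[-0.0017,0,0.3407]],
    [[488,-436,16],[-0.0017,0,0.3407]],
    [[488,-436,16],[-0.0017,0,0.3407]],
    [[488,-436,16],[-0.0017,0,0.3407]],
    [[488,-436,16],[-0.0017,0,0.3407]],
    [[488,-436,16],[-0.0017,0,0.3407]],
    [[488,-436,16],[-0.0017,0,0.3407]],
    [[488,-436,16],[-0.0017,0,0.3407]],
    [[488,-436,16],[-0.0017,0,0.3407]],
  ],
  grip=40,
)

```text
time: 1.1
tool_pos: [442.5, -119.3, 218.9]
tcp_rot: [179.9, -0.0, 0.7]
ft_force: [1.1, -0.7, -0.0]
finger_gap: 40.2
grip_force: 0.0
```

```bash
python3 -c "
from h import *
go(514.5,15.6,215)"
```

```text
shift [  73.7 -133.9    3.7] turn [ 0.0018 -0.0004 -0.0001]
```

>>> jog_arm(
  rows=[
    [[73.7,-134,3.7],[0,0,0]],
    [[73.7,-134,3.7],[0,0,0]],
    [[73.7,-134,3.7],[0,0,0]],
    [[73.7,-134,3.7],[0,0,0]],
    [[73.7,-134,3.7],[0,0,0]],
    [[73.7,-134,3.7],[0,0,0]],
  ],
)

```text
time: 1.7
tool_pos: [513.6, 12.9, 214.8]
tcp_rot: [179.9, 0.0, 0.7]
ft_force: [0.4, 0.0, 0.9]
finger_gap: 40.5
grip_force: 0.0
```

```bash
python3 -c "
from h import *
go(514.5,15.6,127);print(r.sense()['qd'].round(2))
for n in('scene','top'):
    a,d=r.snapshot(n);cv2.imwrite(f'pics/{n}1.png',a)
a=cv2.imread('pics/scene1.png')[140:230,225:305];b=cv2.imread('pics/top1.png')[150:240,225:305]
cv2.imwrite('pics/c2.png',cv2.resize(np.hstack([a,b]),None,fx=5,fy=5,interpolation=2))
"
```

```text
shift [ 1.  -2.8 87.8] turn [ 0.0021  0.0008 -0.0002]
[-1.3  -0.69  0.18  0.03  0.01  0.01]
```

View pics/c2.png

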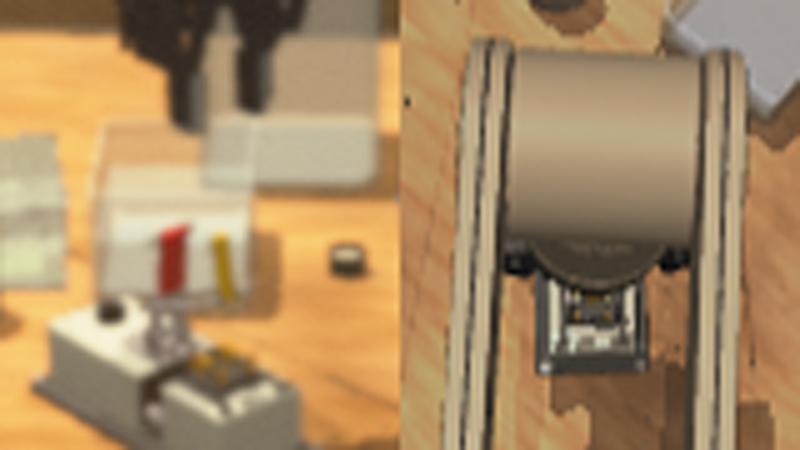

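The gripper is above the tab, with its fingers at about (185,90) and (253,80) in the left crop, and the tab is undisturbed. I'll descend.

>>> jog_arm(
  rows=[
    [[1,-2,40],[0.002,0,0]],
    [[1,-2,60],[0.002,0,0]],
    [[1,-2,60],[0.002,0,0]],
    [[1,-2,60],[0.002,0,0]],
  ],
)

```text
time: 2.2
tool_pos: [514.9, 14.6, 155.7]
tcp_rot: [-180.0, -0.0, 0.7]
ft_force: [0.0, -0.8, 0.6]
finger_gap: 40.2
grip_force: 0.0
```

```bash
python3 -c "
from h import *
go(514.5,15.6,127);print(r.sense()['qd'].round(2))"
```

```text
shift [-0.4 -1.  28.7] turn [-0.0003 -0.0001 -0.0016]
[ 0.38 -0.85 -2.03 -0.03  0.09  0.11]
```

>>> jog_arm(
  rows=[
    [[-0.4,-1,15],[0,0,0]],
    [[-0.4,-1,28.5],[0,0,0]],
    [[-0.4,-1,28.5],[0,0,0]],
    [[-0.4,-1,28.5],[0,0,0]],
  ],
)

```text
time: 2.6
tool_pos: [514.3, 16.6, 126.1]
tcp_rot: [-180.0, 0.1, 0.8]
ft_force: [-0.4, -1.1, 1.2]
finger_gap: 40.1
grip_force: 0.0
```

>>> jog_arm(
  rows=[
    [[0,0,0],[0,0,0]],
    [[0,0,0],[0,0,0]],
    [[0,0,0],[0,0,0]],
    [[0,0,0],[0,0,0]],
    [[0,0,0],[0,0,0]],
    [[0,0,0],[0,0,0]],
  ],
  grip=0,
  force=20,
)

```text
time: 3.2
tool_pos: [515.1, 15.2, 127.3]
tcp_rot: [179.9, -0.1, 0.7]
ft_force: [0.2, -6.6, 0.3]
finger_gap: 8.9
grip_force: 22.0
```

```bash
python3 -c "
from h import *
s=r.sense();print(s['tool_pos'],s['ft_force'],s['finger_gap'],s['grip_force'])
a,D=r.snapshot('scene');cv2.imwrite('pics/scene2.png',a)
y0,y1,x0,x1=180,205,255,280
vv,uu=np.mgrid[y0:y1,x0:x1];uv=np.c_[uu.ravel(),vv.ravel()];P=cl(dep('scene',uv,D));h=cv2.cvtColor(a,cv2.COLOR_BGR2HSV)[uv[:,1],uv[:,0]].astype(int)
m=(h[:,0]>18)&(h[:,0]<33)&(h[:,1]>150)
for i in np.where(m)[0]: print(uv[i],P[i].round(0))
m=(h[:,0]<7)&(h[:,1]>170);q=P[m];q=q[q[:,2]<145];print(np.polyfit(q[:,2],q[:,0],1),q[:,1].mean(),q[:,2].max())
cv2.imwrite('pics/c3.png',cv2.resize(a[150:230,225:305],None,fx=6,fy=6,interpolation=2))
"
```

```text
[515.0905244   15.20856081 127.28298767] [ 0.19770929 -6.64776418  0.34474271] 8.863199398603873 21.959085166454315
[270 189] [ 58.   4. 142.]
[270 190] [ 57.   5. 138.]
[270 191] [ 59.   3. 136.]
[270 192] [ 60.   2. 133.]
[270 193] [ 58.   4. 129.]
[269 194] [ 58.  -0. 127.]
[270 194] [ 64.  -1. 129.]
[269 195] [ 55.   2. 122.]
[270 195] [ 60.   1. 124.]
[269 196] [ 62.  -4. 123.]
[270 196] [ 62.   0. 122.]
[269 197] [ 57.   1. 117.]
[270 197] [ 61.   1. 118.]
[271 197] [ 57.   8. 115.]
[269 198] [ 59.  -1. 115.]
[270 198] [ 61.   1. 115.]
[271 198] [ 60.   6. 113.]
[269 199] [ 61.  -3. 113.]
[270 199] [ 60.   2. 111.]
[271 199] [ 63.   3. 111.]
[ 0.12914852 -4.17921571] 1.2432967128428383 138.35392833808146
```

View pics/c3.png

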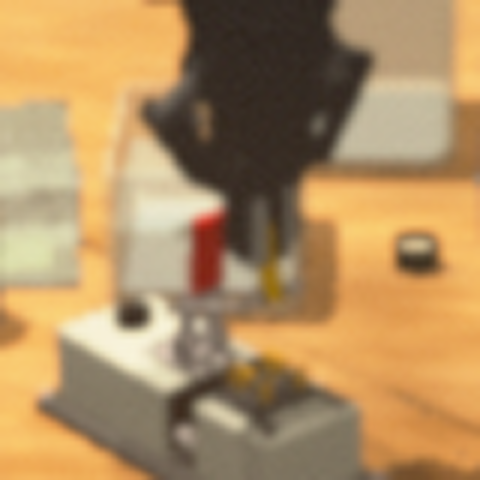

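The tab is gripped (gap 8.9 mm) and the bar has hardly moved. The tool carries a small sideways load. I'll lower until the bar is just above the hooks.

>>> jog_arm(
  rows=[
    [[0,0.5,8],[0,0,0]],
    [[0,0.5,16],[0,0,0]],
    [[0,0.5,24],[0,0,0]],
    [[0,0.5,31],[0,0,0]],
    [[0,0.5,34],[0,0,0]],
    [[0,0.5,34],[0,0,0]],
    [[0,0.5,34],[0,0,0]],
  ],
)

```text
time: 3.95
tool_pos: [514.7, 14.7, 92.7]
tcp_rot: [179.9, 0.0, 0.7]
ft_force: [-1.7, -7.3, -0.6]
finger_gap: 9.6
grip_force: 21.7
```

```bash
cat > look.py <<'E'
from h import *
import sys
s=r.sense();print('tcp',cl(s['tool_pos']).round(1),'t',s['time'],'F',s['ft_force'].round(1),'gap',round(s['finger_gap'],1))
a,D=r.snapshot('scene');cv2.imwrite(f'pics/s_{s["time"]:.2f}.png',a)
y0,y1,x0,x1=175,222,240,285
vv,uu=np.mgrid[y0:y1,x0:x1];uv=np.c_[uu.ravel(),vv.ravel()];P=cl(dep('scene',uv,D));h=cv2.cvtColor(a,cv2.COLOR_BGR2HSV)[uv[:,1],uv[:,0]].astype(int)
m=(h[:,0]>19)&(h[:,0]<33)&(h[:,1]>150)&(abs(P[:,1])<9)&(P[:,2]>72)&(P[:,2]<160);q=P[m]
if len(q)>4: print('tab face',len(q),np.polyfit(q[:,2]-75,q[:,0],1).round(3),q[:,2].min().round(),q[:,2].max().round())
m=((h[:,0]<7)|(h[:,0]>173))&(h[:,1]>150)&(abs(P[:,1])<15)&(P[:,2]>55)&(P[:,2]<145);q=P[m]
if len(q)>4: print('lever',len(q),np.polyfit(q[:,2]-64,q[:,0],1).round(3),'z',q[:,2].min().round(),q[:,2].max().round(),'x',q[:,0].min().round(),q[:,0].max().round())
E
python3 look.py
```

```text
tcp [53.7  0.9 92.7] t 3.95 F [-1.7 -7.3 -0.6] gap 9.6
tab face 20 [2.0000e-03 6.1148e+01] 77.0 106.0
lever 21 [-0.057  3.959] z 100.0 121.0 x -1.0 6.0
```

>>> jog_arm(
  rows=[
    [[0,1,1],[0,0,0]],
    [[0,1,2],[0,0,0]],
    [[0,1,3],[0,0,0]],
    [[0,1,4],[0,0,0]],
    [[0,1,5],[0,0,0]],
    [[0,1,5],[0,0,0]],
  ],
)

```text
time: 4.6
tool_pos: [515.3, 14.4, 88.0]
tcp_rot: [179.9, -0.1, 0.7]
ft_force: [0.8, -4.8, -0.4]
finger_gap: 9.2
grip_force: 21.8
```

```bash
python3 look.py
```

```text
tcp [53.1  1.2 88. ] t 4.6 F [ 0.8 -4.8 -0.4] gap 9.2
tab face 15 [4.1000e-02 5.9568e+01] 72.0 97.0
lever 15 [-0.181  9.856] z 99.0 114.0 x -3.0 5.0
```

Still no contact. I'll continue in 1 mm steps.

>>> jog_arm(
  rows=[
    [[0,0.5,1],[0,0,0]],
    [[0,0.5,2],[0,0,0]],
    [[0,0.5,3],[0,0,0]],
    [[0,0.5,3],[0,0,0]],
  ],
)

```text
time: 5.05
tool_pos: [515.1, 14.2, 84.8]
tcp_rot: [180.0, -0.1, 0.7]
ft_force: [-0.2, -5.6, 0.6]
finger_gap: 9.3
grip_force: 21.8
```

>>> jog_arm(
  rows=[
    [[0,0,1],[0,0,0]],
    [[0,0,2],[0,0,0]],
    [[0,0,2],[0,0,0]],
  ],
)

```text
time: 5.35
tool_pos: [515.1, 14.3, 82.7]
tcp_rot: [180.0, -0.1, 0.7]
ft_force: [1.2, -5.8, -0.5]
finger_gap: 9.2
grip_force: 21.8
```

>>> jog_arm(
  rows=[
    [[0,0,1],[0,0,0]],
    [[0,0,2],[0,0,0]],
    [[0,0,2],[0,0,0]],
  ],
)

```text
time: 5.65
tool_pos: [515.3, 14.3, 80.9]
tcp_rot: [180.0, -0.1, 0.7]
ft_force: [0.6, -5.2, 0.5]
finger_gap: 9.1
grip_force: 21.8
```

```bash
python3 look.py
```

```text
tcp [53.   1.4 80.9] t 5.65 F [ 0.6 -5.2  0.5] gap 9.1
tab face 10 [-0.336 60.999] 72.0 80.0
lever 7 [0.059 4.055] z 99.0 107.0 x 5.0 7.0
```

>>> jog_arm(
  rows=[
    [[0,0,1],[0,0,0]],
    [[0,0,2],[0,0,0]],
    [[0,0,2],[0,0,0]],
  ],
)

```text
time: 6.0
tool_pos: [515.3, 14.2, 78.9]
tcp_rot: [180.0, -0.1, 0.7]
ft_force: [1.5, -4.8, 0.6]
finger_gap: 9.2
grip_force: 21.8
```

>>> jog_arm(
  rows=[
    [[0,0,0.7],[0,0,0]],
    [[0,0,1.4],[0,0,0]],
    [[0,0,1.4],[0,0,0]],
  ],
)

```text
time: 6.3
tool_pos: [515.7, 14.2, 78.3]
tcp_rot: [180.0, -0.1, 0.7]
ft_force: [0.5, -6.0, 6.2]
finger_gap: 9.5
grip_force: 22.4
```

There is a 6 N upward contact at TCP z 78.3, which puts the bar at about z 61, on the keeper plate inside the mouth. I'll ease up slightly and draw it back towards clamp -x (tool +x).

>>> jog_arm(
  rows=[
    [[0,0,-0.8],[0,0,0]],
    [[1,0,-0.8],[0,0,0]],
    [[2,0,-0.8],[0,0,0]],
    [[3,0,-0.8],[0,0,0]],
    [[4,0,-0.8],[0,0,0]],
    [[4,0,-0.8],[0,0,0]],
  ],
)

```text
time: 6.9
tool_pos: [517.9, 14.2, 77.8]
tcp_rot: [180.0, 0.1, 0.7]
ft_force: [-5.2, -6.7, 4.0]
finger_gap: 9.4
grip_force: 22.3
```

```bash
python3 look.py
```

```text
tcp [50.4  1.5 77.8] t 6.9 F [-5.2 -6.7  4. ] gap 9.4
tab face 12 [-0.082 57.502] 72.0 92.0
```

>>> jog_arm(
  rows=[
    [[0.7,0,0],[0,0,0]],
    [[1.5,0,0],[0,0,0]],
    [[1.5,0,0],[0,0,0]],
    [[1.5,0,0],[0,0,0]],
  ],
)

```text
time: 7.35
tool_pos: [519.2, 14.2, 77.6]
tcp_rot: [180.0, 0.1, 0.8]
ft_force: [-4.8, -6.0, 2.0]
finger_gap: 9.5
grip_force: 22.3
```

```bash
python3 look.py
```

```text
tcp [49.1  1.5 77.6] t 7.35 F [-4.8 -6.   2. ] gap 9.5
tab face 13 [-0.213 58.472] 73.0 91.0
```

>>> jog_arm(
  rows=[
    [[0.7,0,0],[0,0,0]],
    [[1.5,0,0],[0,0,0]],
    [[1.5,0,0],[0,0,0]],
    [[1.5,0,0],[0,0,0]],
  ],
)

```text
time: 7.8
tool_pos: [520.5, 14.2, 77.5]
tcp_rot: [180.0, 0.2, 0.7]
ft_force: [-5.2, -6.8, 2.7]
finger_gap: 8.9
grip_force: 22.3
```

>>> jog_arm(
  rows=[
    [[0.7,0,0],[0,0,0]],
    [[1.5,0,0],[0,0,0]],
    [[1.5,0,0],[0,0,0]],
    [[1.5,0,0],[0,0,0]],
  ],
)

```text
time: 8.2
tool_pos: [521.9, 14.2, 77.4]
tcp_rot: [180.0, 0.2, 0.7]
ft_force: [-4.7, -6.4, 0.6]
finger_gap: 9.2
grip_force: 22.2
```

>>> jog_arm(
  rows=[
    [[0.7,0,0],[0,0,0]],
    [[1.5,0,0],[0,0,0]],
    [[1.5,0,0],[0,0,0]],
    [[1.5,0,0],[0,0,0]],
  ],
)

```text
time: 8.6
tool_pos: [523.3, 14.2, 77.3]
tcp_rot: [180.0, 0.2, 0.7]
ft_force: [-4.7, -6.4, 0.2]
finger_gap: 9.0
grip_force: 22.2
```

```bash
python3 look.py; python3 -c "
import cv2,glob,os
f=max(glob.glob('pics/s_*.png'),key=os.path.getmtime);a=cv2.imread(f)[160:230,230:300];cv2.imwrite('pics/c4.png',cv2.resize(a,None,fx=8,fy=8,interpolation=2))"
```

```text
tcp [45.   1.5 77.3] t 8.6 F [-4.7 -6.4  0.2] gap 9.0
tab face 15 [-0.114 54.211] 72.0 90.0
```

View pics/c4.png

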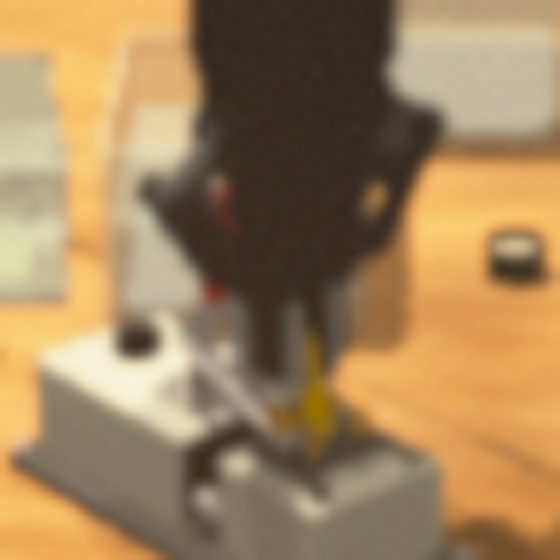

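The tab stands between the hooks at about (315,400) and the loop wire runs to the keeper. I'll pull on until the resistance rises.

>>> jog_arm(
  rows=[
    [[0.7,0,0],[0,0,0]],
    [[1.5,0,0],[0,0,0]],
    [[1.5,0,0],[0,0,0]],
    [[1.5,0,0],[0,0,0]],
  ],
)

```text
time: 9.05
tool_pos: [524.7, 14.3, 77.2]
tcp_rot: [180.0, 0.2, 0.7]
ft_force: [-4.3, -7.1, 1.8]
finger_gap: 9.4
grip_force: 22.2
```

>>> jog_arm(
  rows=[
    [[0.7,0,0],[0,0,0]],
    [[1.4,0,0],[0,0,0]],
    [[1.4,0,0],[0,0,0]],
    [[1.4,0,0],[0,0,0]],
  ],
)

```text
time: 9.45
tool_pos: [526.0, 14.3, 77.1]
tcp_rot: [180.0, 0.2, 0.7]
ft_force: [-5.0, -6.5, 0.2]
finger_gap: 9.1
grip_force: 22.2
```

Run:
```python
from h import *
Ds=[];
for i in range(3):
    a,D=r.snapshot('scene');Ds.append(np.where(D>0,D,np.nan))
D=np.nan_to_num(np.nanmedian(Ds,0));print(r.sense()['time'])
cv2.imwrite('pics/s9.png',a)
vv,uu=np.mgrid[196:218,256:282];uv=np.c_[uu.ravel(),vv.ravel()];P=cl(dep('scene',uv,D));h=cv2.cvtColor(a,cv2.COLOR_BGR2HSV)[uv[:,1],uv[:,0]].astype(int)
for v in range(196,218):
    m=(uv[:,1]==v)&(h[:,0]>14)&(h[:,0]<33)&(h[:,1]>110)&(h[:,2]>60)
    print(v,' '.join(f'{u}:{tuple(p.round().astype(int).tolist())}h{hh[0]},{hh[1]}' for (u,_),p,hh in zip(uv[m],P[m],h[m]))[:520])
# loop wires: grey bright pts above keeper
```

```text
9.6
196 275:(-85, 146, 24)h15,121 276:(-115, 177, 4)h15,140 277:(-112, 179, 4)h15,150 278:(-114, 185, 2)h15,154 279:(-110, 186, 3)h15,151 280:(-108, 188, 3)h15,155 281:(-103, 189, 4)h15,156
197 275:(-84, 145, 21)h15,119 276:(-110, 171, 4)h15,140 277:(-107, 174, 3)h15,153 278:(-104, 176, 4)h16,153 279:(-103, 179, 3)h15,151 280:(-100, 181, 4)h15,157 281:(-95, 182, 6)h15,158
198 275:(-86, 147, 16)h15,122 276:(-106, 169, 2)h15,143 277:(-103, 170, 2)h15,150 278:(-100, 173, 3)h15,153 279:(-97, 175, 3)h15,155 280:(-97, 179, 2)h15,156 281:(-94, 181, 2)h15,160
199 274:(-84, 140, 15)h16,111 275:(-82, 143, 15)h15,127 276:(-99, 162, 2)h15,147 277:(-92, 160, 6)h15,151 278:(-94, 167, 3)h15,154 279:(-91, 169, 3)h15,154 280:(-89, 172, 3)h15,157 281:(-87, 175, 3)h15,159
200 268:(43, 8, 100)h16,117 274:(-84, 140, 11)h16,114 275:(-86, 146, 9)h16,133 277:(-90, 159, 3)h15,154 278:(-85, 159, 5)h15,153 279:(-85, 164, 3)h15,155 280:(-87, 170, 1)h15,155 281:(-81, 169, 3)h15,160
201 268:(44, 7, 97)h19,153 269:(48, 8, 98)h16,116 273:(-86, 137, 8)h16,117 274:(-88, 143, 5)h16,125 275:(-86, 147, 4)h15,141 276:(-8
[... 4373 characters left out ...]
h16,116 274:(65, 12, 63)h18,156 275:(66, 15, 62)h18,154 276:(66, 19, 61)h16,135 277:(62, 26, 57)h15,135 278:(58, 34, 53)h16,140 279:(-14, 101, 2)h16,144 280:(-11, 103, 3)h17,148 281:(-8, 104, 3)h17,148
214 268:(56, -4, 62)h18,154 269:(68, -10, 69)h19,176 270:(68, -6, 67)h19,164 271:(61, 4, 61)h18,125 274:(67, 10, 61)h17,140 275:(68, 13, 61)h17,137 276:(70, 15, 61)h16,116 278:(68, 25, 57)h15,119 279:(64, 32, 53)h15,133 280:(64, 37, 51)h15,142 281:(-2, 99, 4)h16,148
215 268:(62, -8, 62)h17,150 269:(69, -11, 66)h18,168 270:(68, -6, 64)h18,150 280:(77, 25, 57)h15,116 281:(74, 32, 53)h15,131
216 268:(64, -11, 61)h16,130 269:(68, -10, 62)h17,153 270:(69, -7, 62)h17,127
217 269:(70, -12, 60)h18,115
```

The tab now leans about 17° and its foot is at x ≈ 52, so the bar has stopped against the throat (≈ 49.5 + 2) and the tab is turning in the pads. It is snug, so I'll let go and rise.

>>> jog_arm(
  rows=[
    [[0,0,0],[0,0,0]],
    [[0,0,0],[0,0,0]],
    [[0,0,0],[0,0,0]],
    [[0,0,-4],[0,0,0]],
    [[0,0,-10],[0,0,0]],
  ],
  grip=30,
)

```text
time: 10.1
tool_pos: [527.4, 15.0, 88.2]
tcp_rot: [-180.0, 0.0, 0.8]
ft_force: [-0.4, -0.6, -0.6]
finger_gap: 30.2
grip_force: 0.0
```

>>> jog_arm(
  rows=[
    [[0,0,-20],[0,0,0]],
    [[0,0,-50],[0,0,0]],
    [[0,0,-90],[0,0,0]],
    [[0,0,-90],[0,0,0]],
    [[0,0,-90],[0,0,0]],
  ],
)

```text
time: 10.6
tool_pos: [528.9, 14.7, 180.3]
tcp_rot: [-180.0, -0.2, 0.8]
ft_force: [-0.1, 0.1, 0.5]
finger_gap: 30.0
grip_force: 0.0
```

```bash
python3 look.py
python3 - <<'E'
import cv2,glob,os
f=max(glob.glob('pics/s_*.png'),key=os.path.getmtime);a=cv2.imread(f)[150:230,230:300];cv2.imwrite('pics/c5.png',cv2.resize(a,None,fx=7,fy=7,interpolation=2))
E
```

```text
tcp [ 39.4   1.1 180.3] t 10.6 F [-0.1  0.1  0.5] gap 30.0
tab face 26 [-0.264 52.048] 72.0 100.0
lever 51 [-0.262  8.2  ] z 99.0 137.0 x -12.0 2.0
```

View pics/c5.png

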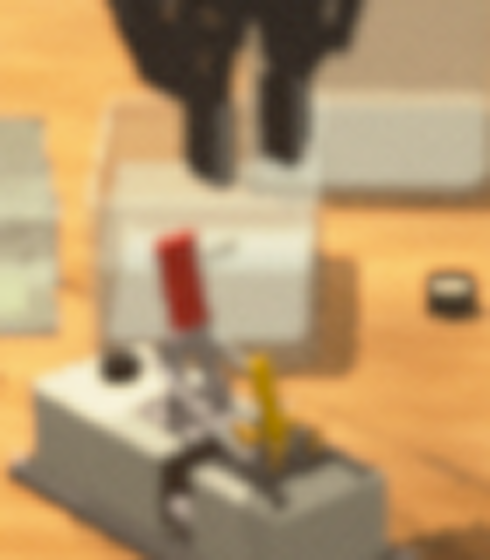

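The lever stands at about 1.31 rad and the tab foot is at x ≈ 52 with the bar low between the hooks, so the loop is snug. Next I'll shut the fingers and stage the tips just on the keeper side of the handle.

```bash
cat > plan.py <<'E'
from h import *
import sys
def tip(th,s=60,off=0):
    e1=np.array([-np.cos(th),np.sin(th)]);e2=np.array([np.sin(th),np.cos(th)])
    c=np.array([0,64])+s*e1+(8+off)*e2; X=c[0]+11; w=c0+ex*X
    return np.r_[w,c[1]]
off=float(sys.argv[1])
for t in map(float,sys.argv[2:]): print(t,end=' ');go(*tip(t,off=off))
E
python3 plan.py 10 1.31
```

```text
1.31 shift [27.5 -1.  52. ] turn [-0.0003 -0.0014  0.0001]
```

>>> jog_arm(
  rows=[
    [[27.5,-1,0],[0,0,0]],
    [[27.5,-1,0],[0,0,0]],
    [[27.5,-1,25],[0,0,0]],
    [[27.5,-1,50],[0,0,0]],
    [[27.5,-1,52],[0,0,0]],
    [[27.5,-1,52],[0,0,0]],
    [[27.5,-1,52],[0,0,0]],
  ],
  grip=0,
)

```text
time: 11.35
tool_pos: [555.5, 16.1, 127.2]
tcp_rot: [-180.0, -0.1, 0.8]
ft_force: [-0.4, -0.6, 0.7]
finger_gap: 0.1
grip_force: 0.0
```

```bash
python3 look.py; python3 plan.py 0 1.31 1.25 1.2 1.15 1.1 1.0 0.9 0.8
```

```text
tcp [ 12.8   0.  127.2] t 11.35 F [-0.4 -0.6  0.7] gap 0.1
tab face 24 [-0.201 49.947] 73.0 98.0
lever 44 [-0.147  2.568] z 99.0 139.0 x -13.0 7.0
1.31 shift [ 9.2 -0.1  3.6] turn [-0.0002 -0.0023  0.    ]
1.25 shift [12.7 -0.1  4.2] turn [-0.0002 -0.0023  0.    ]
1.2 shift [15.7 -0.1  4.8] turn [-0.0002 -0.0023  0.    ]
1.15 shift [18.6 -0.1  5.6] turn [-0.0002 -0.0023  0.    ]
1.1 shift [21.5 -0.1  6.5] turn [-0.0002 -0.0023  0.    ]
1.0 shift [27.1 -0.1  8.8] turn [-0.0002 -0.0023  0.    ]
0.9 shift [32.4 -0.1 11.7] turn [-0.0002 -0.0023  0.    ]
0.8 shift [37.4 -0.1 15.1] turn [-0.0002 -0.0023  0.    ]
```

Now I'll push gently along the handle's arc, checking the force on the way.

>>> jog_arm(
  rows=[
    [[5,0,2],[0,0,0]],
    [[9,0,3.6],[0,0,0]],
    [[11,0,3.9],[0,0,0]],
    [[12.7,0,4.2],[0,0,0]],
    [[14.2,0,4.5],[0,0,0]],
    [[15.7,0,4.8],[0,0,0]],
    [[15.7,0,4.8],[0,0,0]],
  ],
)

```text
time: 12.1
tool_pos: [570.8, 16.3, 121.2]
tcp_rot: [-180.0, -0.0, 0.8]
ft_force: [-0.2, -0.1, 0.4]
finger_gap: -0.3
grip_force: 0.4
```

```bash
python3 look.py;  python3 plan.py 0 1.15 1.1 1.05 1.0 .95
```

```text
tcp [ -2.5   0.  121.2] t 12.1 F [-0.2 -0.1  0.4] gap -0.3
tab face 32 [-0.434 53.004] 72.0 102.0
lever 27 [-0.329  7.167] z 98.0 119.0 x -14.0 -3.0
1.15 shift [ 3.7 -0.  -0.8] turn [-0.0003 -0.0001  0.    ]
1.1 shift [ 6.6 -0.   0.1] turn [-0.0003 -0.0001  0.    ]
1.05 shift [ 9.4 -0.   1.2] turn [-0.0003 -0.0001  0.    ]
1.0 shift [12.2 -0.   2.4] turn [-0.0003 -0.0001  0.    ]
0.95 shift [14.9 -0.   3.7] turn [-0.0003 -0.0001  0.    ]
```

>>> jog_arm(
  rows=[
    [[2,0,-0.6],[0,0,0]],
    [[3.7,0,-0.5],[0,0,0]],
    [[5.2,0,-0.2],[0,0,0]],
    [[6.6,0,0.1],[0,0,0]],
    [[6.6,0,0.1],[0,0,0]],
    [[6.6,0,0.1],[0,0,0]],
  ],
)

```text
time: 12.75
tool_pos: [577.2, 16.4, 120.9]
tcp_rot: [-180.0, 0.0, 0.7]
ft_force: [-4.0, 0.3, -2.9]
finger_gap: -0.2
grip_force: 2.0
```

```bash
python3 look.py;  python3 plan.py 0 1.05 1.0 .95 .9
```

```text
tcp [ -8.9  -0.  120.9] t 12.75 F [-4.   0.3 -2.9] gap -0.2
tab face 28 [-0.364 50.297] 74.0 100.0
lever 29 [-0.445  8.68 ] z 99.0 118.0 x -18.0 -5.0
1.05 shift [3.  0.  0.9] turn [-0.0004  0.0003  0.0001]
1.0 shift [5.8 0.  2.1] turn [-0.0004  0.0003  0.0001]
0.95 shift [8.5 0.  3.5] turn [-0.0004  0.0003  0.0001]
0.9 shift [11.2  0.   4.9] turn [-0.0004  0.0003  0.0001]
```

>>> jog_arm(
  rows=[
    [[1.5,0,0.4],[0,0,0]],
    [[3,0,0.9],[0,0,0]],
    [[4.4,0,1.5],[0,0,0]],
    [[5.8,0,2.1],[0,0,0]],
    [[7.1,0,2.8],[0,0,0]],
    [[8.5,0,3.5],[0,0,0]],
    [[8.5,0,3.5],[0,0,0]],
  ],
)

```text
time: 13.5
tool_pos: [586.3, 16.5, 117.8]
tcp_rot: [-180.0, -0.0, 0.8]
ft_force: [-3.7, -0.6, -1.2]
finger_gap: -0.3
grip_force: 1.6
```

```bash
python3 look.py;  python3 plan.py 0 .9 .85 .8 .75 .7
```

```text
tcp [-18.    0.  117.8] t 13.5 F [-3.7 -0.6 -1.2] gap -0.3
tab face 31 [-0.378 47.591] 72.0 102.0
lever 33 [-0.537  5.931] z 95.0 119.0 x -27.0 -10.0
0.9 shift [ 2.  -0.   1.9] turn [-0.0003 -0.001   0.0001]
0.85 shift [ 4.6 -0.   3.5] turn [-0.0003 -0.001   0.0001]
0.8 shift [ 7.  -0.   5.3] turn [-0.0003 -0.001   0.0001]
0.75 shift [ 9.4 -0.   7.1] turn [-0.0003 -0.001   0.0001]
0.7 shift [11.7 -0.   9.1] turn [-0.0003 -0.001   0.0001]
```

>>> jog_arm(
  rows=[
    [[1,0,0.9],[0,0,0]],
    [[2.2,0,1.9],[0,0,0]],
    [[3.4,0,2.7],[0,0,0]],
    [[4.6,0,3.5],[0,0,0]],
    [[5.8,0,4.4],[0,0,0]],
    [[7,0,5.3],[0,0,0]],
    [[7,0,5.3],[0,0,0]],
  ],
)

```text
time: 14.25
tool_pos: [593.6, 16.6, 112.8]
tcp_rot: [-180.0, -0.1, 0.7]
ft_force: [-0.9, 0.3, 3.7]
finger_gap: -0.4
grip_force: 1.0
```

```bash
cat >> look.py <<'E'
b=(h[:,0]>14)&(h[:,0]<24)&(h[:,1]>110)&(abs(P[:,1])>6)&(abs(P[:,1])<17)&(P[:,2]>59)&(P[:,2]<69)&(P[:,0]>50)&(P[:,0]<80)
print('rib far x (was ~67)',np.percentile(P[b][:,0],[50,75,90]).round(1),b.sum())
E
python3 look.py;  python3 plan.py 0 .75 .7 .65 .6 .55 .5
python3 - <<'E'
import cv2,glob,os
f=max(glob.glob('pics/s_*.png'),key=os.path.getmtime);a=cv2.imread(f)[150:230,230:300];cv2.imwrite('pics/c6.png',cv2.resize(a,None,fx=7,fy=7,interpolation=2))
E
```

```text
tcp [-2.530e+01  1.000e-01  1.128e+02] t 14.25 F [-0.9  0.3  3.7] gap -0.4
tab face 32 [-0.531 46.445] 72.0 101.0
lever 31 [-0.967 15.015] z 93.0 115.0 x -40.0 -13.0
rib far x (was ~67) [62.2 66.2 66.4] 17
0.75 shift [ 2.3 -0.1  1.9] turn [-0.0003 -0.0013 -0.    ]
0.7 shift [ 4.6 -0.1  3.9] turn [-0.0003 -0.0013 -0.    ]
0.65 shift [ 6.8 -0.1  6. ] turn [-0.0003 -0.0013 -0.    ]
0.6 shift [ 8.9 -0.1  8.2] turn [-0.0003 -0.0013 -0.    ]
0.55 shift [10.8 -0.1 10.5] turn [-0.0003 -0.0013 -0.    ]
0.5 shift [12.7 -0.1 12.9] turn [-0.0003 -0.0013 -0.    ]
```

View pics/c6.png

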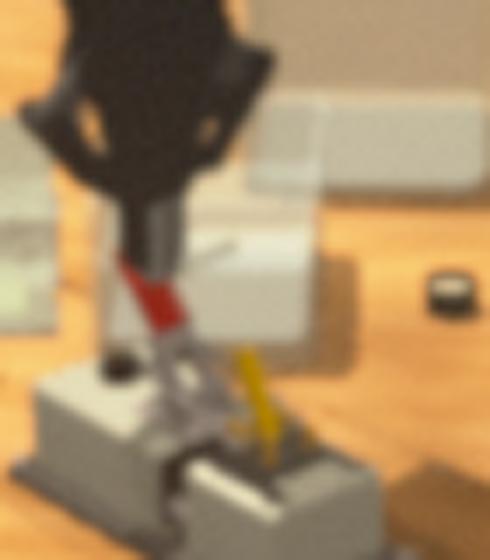

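I need to confirm the jaw is really moving with the loop, so I'll measure its image shift between frames.

```bash
ls pics/s_*
python3 - <<'E'
from h import *
import glob
def w(x,y,z): return np.r_[c0+ex*x+ey*y,z]
p=proj('scene',[w(90,-32,30),w(80,-32,30),w(90,32,50),w(90,-32,50)]);print(p.round(1).tolist(),'jaw -10mm ->',(p[1]-p[0]).round(2))
ref=cv2.imread('pics/s_10.60.png').astype(np.float32)
c=p[0]; x0,x1,y0,y1=int(p[:,0].min())-2,int(p[:,0].max())+5,int(p[:,1].min())-4,int(p[0,1])+2
print(x0,x1,y0,y1)
for f in sorted(glob.glob('pics/s_*.png'),key=lambda s:float(s[7:-4])):
    a=cv2.imread(f).astype(np.float32)
    T=ref[y0:y1,x0:x1];
    g1=cv2.cvtColor(T,6);g2=cv2.cvtColor(a[y0:y1,x0:x1],6)
    W=np.eye(2,3,dtype=np.float32)
    try: cc,W=cv2.findTransformECC(g1,g2,W,cv2.MOTION_TRANSLATION,(3,100,1e-5),None,1);print(f,W[:,2].round(2),round(cc,3))
    except Exception as e: print(f,'x')
E
python3 look.py
```

```text
pics/s_10.60.png
pics/s_11.35.png
pics/s_12.10.png
pics/s_12.75.png
pics/s_13.50.png
pics/s_14.25.png
pics/s_3.95.png
pics/s_4.60.png
pics/s_5.65.png
pics/s_6.90.png
pics/s_7.35.png
pics/s_8.60.png
[[268.2, 230.8], [266.0, 229.5], [284.6, 217.8], [268.1, 224.7]] jaw -10mm -> [-2.21 -1.27]
263 289 213 232
pics/s_3.95.png [-0.15  0.28] 0.898
pics/s_4.60.png [-0.14  0.25] 0.899
pics/s_5.65.png [-0.09  0.26] 0.902
pics/s_6.90.png [0.02 0.34] 0.881
pics/s_7.35.png [0.09 0.28] 0.87
pics/s_8.60.png [0.1  0.21] 0.867
pics/s_10.60.png [ 0. -0.] 1.0
pics/s_11.35.png [ 0.34 -0.15] 0.741
pics/s_12.10.png [ 0.21 -0.19] 0.794
pics/s_12.75.png [ 0.12 -0.25] 0.779
pics/s_13.50.png [-0.56 -0.57] 0.813
pics/s_14.25.png [-0.92 -0.74] 0.782
tcp [-2.510e+01  1.000e-01  1.127e+02] t 14.3 F [0.5 0.8 2.4] gap 0.2
tab face 33 [-0.578 47.422] 73.0 99.0
lever 32 [-0.838  9.049] z 93.0 116.0 x -37.0 -14.0
rib far x (was ~67) [61.3 64.4 65.2] 13
```

The jaw has moved about 4.5 mm since the push began, so the loop is hooked and drawing. I'll go on.

>>> jog_arm(
  rows=[
    [[1.2,0,1],[0,0,0]],
    [[2.3,0,1.9],[0,0,0]],
    [[3.5,0,2.9],[0,0,0]],
    [[4.6,0,3.9],[0,0,0]],
    [[5.7,0,5],[0,0,0]],
    [[6.8,0,6],[0,0,0]],
    [[7.9,0,7.1],[0,0,0]],
    [[8.9,0,8.2],[0,0,0]],
    [[8.9,0,8.2],[0,0,0]],
  ],
)

```text
time: 15.25
tool_pos: [601.8, 16.7, 103.9]
tcp_rot: [-180.0, 0.0, 0.7]
ft_force: [0.7, -0.5, 2.4]
finger_gap: -0.1
grip_force: 0.9
```

```bash
python3 look.py;  python3 plan.py 0 .55 .5 .45 .4 .35 .3 .25 .2
```

```text
tcp [-33.5   0.  103.9] t 15.25 F [ 0.7 -0.5  2.4] gap -0.1
tab face 29 [-0.419 43.754] 72.0 98.0
lever 26 [-1.031  3.705] z 89.0 110.0 x -45.0 -20.0
rib far x (was ~67) [62.1 63.  63.8] 12
0.55 shift [2.6 0.  1.7] turn [-0.0004  0.0002  0.0001]
0.5 shift [4.5 0.  4.1] turn [-0.0004  0.0002  0.0001]
0.45 shift [6.2 0.  6.6] turn [-0.0004  0.0002  0.0001]
0.4 shift [7.8 0.  9.1] turn [-0.0004  0.0002  0.0001]
0.35 shift [ 9.3  0.1 11.8] turn [-0.0004  0.0002  0.0001]
0.3 shift [10.6  0.1 14.5] turn [-0.0004  0.0002  0.0001]
0.25 shift [11.8  0.1 17.3] turn [-0.0004  0.0002  0.0001]
0.2 shift [12.9  0.1 20.1] turn [-0.0004  0.0002  0.0001]
```

>>> jog_arm(
  rows=[
    [[1.3,0,0.8],[0,0,0]],
    [[2.6,0,1.7],[0,0,0]],
    [[3.6,0,2.9],[0,0,0]],
    [[4.5,0,4.1],[0,0,0]],
    [[5.4,0,5.3],[0,0,0]],
    [[6.2,0,6.6],[0,0,0]],
    [[7,0,7.8],[0,0,0]],
    [[7.8,0,9.1],[0,0,0]],
    [[7.8,0,9.1],[0,0,0]],
  ],
)

```text
time: 16.2
tool_pos: [609.8, 16.9, 95.0]
tcp_rot: [-180.0, -0.0, 0.8]
ft_force: [-1.3, -0.1, 0.2]
finger_gap: 0.3
grip_force: 0.4
```

```bash
python3 look.py;  python3 plan.py 0 .35 .3 .25 .2 .15 .1 .05 0
```

```text
tcp [-41.5  -0.   95. ] t 16.2 F [-1.3 -0.1  0.2] gap 0.3
tab face 29 [-0.722 44.084] 72.0 97.0
lever 27 [-1.992 18.242] z 85.0 98.0 x -57.0 -25.0
rib far x (was ~67) [61.1 62.9 64.4] 14
0.35 shift [ 1.1 -0.   3. ] turn [-0.0004 -0.0006 -0.    ]
0.3 shift [ 2.4 -0.   5.7] turn [-0.0004 -0.0006 -0.    ]
0.25 shift [3.6 0.  8.5] turn [-0.0004 -0.0006 -0.    ]
0.2 shift [ 4.7  0.  11.3] turn [-0.0004 -0.0006 -0.    ]
0.15 shift [ 5.6  0.  14.2] turn [-0.0004 -0.0006 -0.    ]
0.1 shift [ 6.4  0.  17.1] turn [-0.0004 -0.0006 -0.    ]
0.05 shift [ 7.   0.  20.1] turn [-0.0004 -0.0006 -0.    ]
0.0 shift [ 7.5  0.  23.1] turn [-0.0004 -0.0006 -0.    ]
```

Run:
```python
from h import *
import glob
ref=cv2.imread('pics/s_12.10.png').astype(np.float32);x0,x1,y0,y1=255,291,216,236
for f in sorted(glob.glob('pics/s_1*.png'),key=lambda s:float(s[7:-4])):
    a=cv2.imread(f).astype(np.float32);W=np.eye(2,3,dtype=np.float32)
    cc,W=cv2.findTransformECC(cv2.cvtColor(ref[y0:y1,x0:x1],6),cv2.cvtColor(a[y0:y1,x0:x1],6),W,cv2.MOTION_TRANSLATION,(3,100,1e-5),None,1);print(f,W[:,2].round(2),round(cc,3))
a=cv2.imread('pics/s_12.10.png')[180:236,240:296];b=cv2.imread(f)[180:236,240:296]
cv2.imwrite('pics/c7.png',cv2.resize(np.hstack([a,b]),None,fx=7,fy=7,interpolation=2))
```

```text
pics/s_10.60.png [-0.36  0.01] 0.863
pics/s_11.35.png [0.39 0.12] 0.898
pics/s_12.10.png [0. 0.] 1.0
pics/s_12.75.png [-0.42 -0.2 ] 0.947
pics/s_13.50.png [-0.91 -0.41] 0.902
pics/s_14.25.png [-1.25 -0.54] 0.933
pics/s_14.30.png [-1.25 -0.53] 0.934
pics/s_15.25.png [-1.74 -0.66] 0.891
pics/s_16.20.png [-1.89 -0.71] 0.858
```

View pics/c7.png

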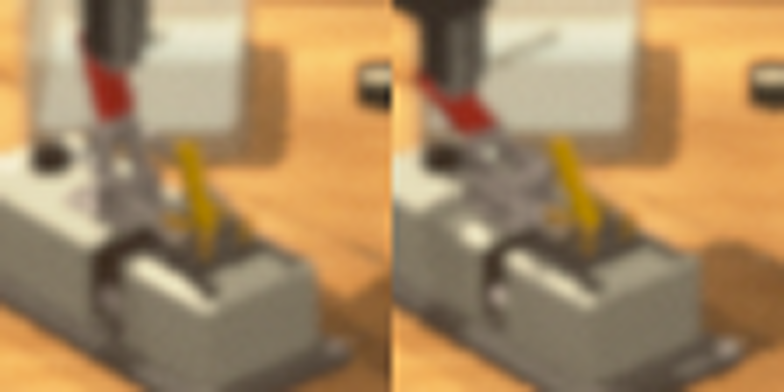

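The right half shows the gap narrowed and the jaw drawn in about 8 mm, with the tab still between the hooks at (590,210). I'll press on to flat.

>>> jog_arm(
  rows=[
    [[1.1,0,2],[0,0,0]],
    [[2,0,4],[0,0,0]],
    [[2.6,0,6],[0,0,0]],
    [[3.3,0,8],[0,0,0]],
    [[4,0,10],[0,0,0]],
    [[4.7,0,12],[0,0,0]],
    [[5.4,0,14],[0,0,0]],
    [[5.4,0,14],[0,0,0]],
  ],
)

```text
time: 17.05
tool_pos: [614.7, 16.9, 80.4]
tcp_rot: [-180.0, 0.0, 0.8]
ft_force: [0.3, -0.3, 0.5]
finger_gap: -0.2
grip_force: 0.0
```

>>> jog_arm(
  rows=[
    [[0.5,0,1.5],[0,0,0]],
    [[0.8,0,3],[0,0,0]],
    [[1,0,4.5],[0,0,0]],
    [[1.2,0,6],[0,0,0]],
    [[1.2,0,6],[0,0,0]],
  ],
)

```text
time: 17.55
tool_pos: [616.0, 16.9, 74.7]
tcp_rot: [-180.0, 0.0, 0.8]
ft_force: [0.6, 0.1, -1.0]
finger_gap: 0.1
grip_force: 0.0
```

```bash
python3 look.py
```

```text
tcp [-47.7  -0.   74.7] t 17.55 F [ 0.6  0.1 -1. ] gap 0.1
tab face 29 [-0.916 42.178] 72.0 94.0
lever 24 [  0.636 -50.188] z 66.0 85.0 x -71.0 -28.0
rib far x (was ~67) [59.9 61.8 63.6] 14
```

>>> jog_arm(
  rows=[
    [[0,0,0.8],[0,0,0]],
    [[0,0,1.6],[0,0,0]],
    [[0,0,2.4],[0,0,0]],
    [[0,0,2.4],[0,0,0]],
  ],
)

```text
time: 18.0
tool_pos: [616.1, 17.0, 72.5]
tcp_rot: [-180.0, -0.0, 0.8]
ft_force: [-0.6, -0.2, -0.0]
finger_gap: 0.4
grip_force: 0.0
```

>>> jog_arm(
  rows=[
    [[0,0,0.6],[0,0,0]],
    [[0,0,1.2],[0,0,0]],
    [[0,0,1.2],[0,0,0]],
  ],
)

```text
time: 18.3
tool_pos: [616.3, 16.9, 71.8]
tcp_rot: [-180.0, -0.0, 0.8]
ft_force: [-1.1, 0.1, 2.7]
finger_gap: -0.0
grip_force: 1.2
```

>>> jog_arm(
  rows=[
    [[0,0,0.6],[0,0,0]],
    [[0,0,1.2],[0,0,0]],
    [[0,0,1.2],[0,0,0]],
  ],
)

```text
time: 18.6
tool_pos: [616.4, 16.9, 71.2]
tcp_rot: [-180.0, -0.0, 0.8]
ft_force: [-4.2, 0.7, 8.5]
finger_gap: 0.1
grip_force: 3.8
```

>>> jog_arm(
  rows=[
    [[0,0,-5],[0,0,0]],
    [[0,0,-30],[0,0,0]],
    [[0,0,-70],[0,0,0]],
    [[0,0,-110],[0,0,0]],
    [[0,0,-110],[0,0,0]],
    [[0,0,-110],[0,0,0]],
  ],
)

```text
time: 19.2
tool_pos: [617.2, 16.8, 182.0]
tcp_rot: [-180.0, -0.2, 0.7]
ft_force: [0.2, -0.6, -1.0]
finger_gap: 0.0
grip_force: 0.0
```

```bash
python3 look.py
python3 - <<'E'
import cv2,glob,os
f=max(glob.glob('pics/s_*.png'),key=os.path.getmtime);a=cv2.imread(f)[170:236,230:296];cv2.imwrite('pics/c8.png',cv2.resize(a,None,fx=8,fy=8,interpolation=2))
E
```

```text
tcp [-4.89e+01  1.00e-01  1.82e+02] t 19.2 F [ 0.2 -0.6 -1. ] gap 0.0
tab face 31 [-0.676 40.865] 72.0 97.0
lever 42 [  0.293 -50.95 ] z 58.0 77.0 x -69.0 -30.0
rib far x (was ~67) [59.4 61.6 62. ] 17
```

View pics/c8.png

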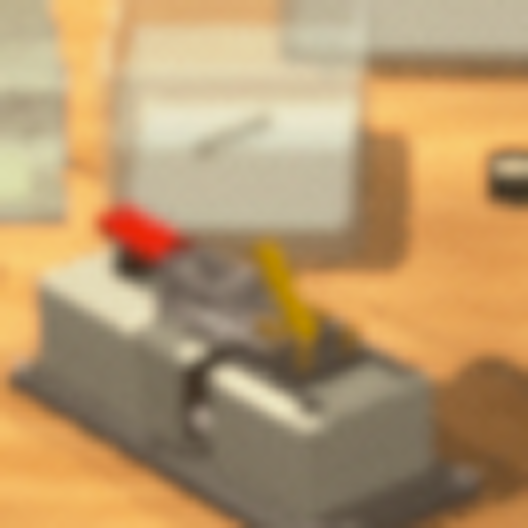

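The lever lies flat on its stop at (140,230), the tab foot is in the keeper at (310,340), and the gap is narrowed. The arm is clear, so I'll hand it in.

```bash
python3 -c "
from bench import r
print(r.hand_in())"
```

```text
the job is handed in; nothing more can be done
None
```

The latch is closed and handed in at about 19 s of the 53 s allowed: the last picture shows the lever flat, the bar in the keeper, the sliding half drawn in about 8 mm and the arm clear. The hand-in returned no verdict.

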